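Press a vial cap home in a latched cap press

ROBOT

A 7-joint arm with a two-finger parallel gripper is mounted at the origin on a cart in front of the work surface, level with it; the furniture and walls round the work are solid. World frame = base frame: x ahead of the robot, y to its left, z up, the work surface at z = 0. Lengths are in m, angles in rad, forces in N, time in s.
With the tool pointing down it reaches from about 0.4 to 0.875 m from the base axis. Payload 19.3 kg.
Tool frame: the origin (TCP) lies between the finger pads; the fingertips stand 17 mm ahead of it and the grasp point (between the pads) lies 2 mm behind it (r.tip_extent is the distance from the TCP to the fingertips, in m); z points along the fingers, y is the line along which they close (so a half turn about z gives the same grasp; the last joint's range is limited). The gripper opens to 85 mm and grips with 20 to 120 N. Pads are 22 mm wide; open, the fingers measure 114 mm over their backs; the gripper's body (76 mm by 85 mm) begins 54 mm behind the grasp point. The pads swing forward as they close: fully open they stand 13 mm farther back than shut.
Start: joints at [-1.371, 0.521, -0.036, 1.599, 0.021, 1.021, -0.113], TCP at [0.167, 0.602, 0.248] pointing down, gripper open.
Joint ranges: [-2.91, 2.91], [-0.3, 2.13], [-1.5, 1.42], [0.17, 2.43], [-1.26, 4.41], [0.16, 1.93], [-2.52, 2.52]. Speed limits (rad/s): [1.89, 1.89, 2.39, 2.39, 3.01, 3.01, 3.01].

INTERFACE

Orientations are given as a unit quaternion [w, x, y, z].
In Python, from plant import r, eoat, sensors, cams gives the robot as it stands. Calls block until the motion is done:
- r.move_to(position, orientation): joint-space move of the TCP to a pose.
- r.line_to(position, v=0.15, ori=None): straight line of the TCP; ori=None keeps the orientation; v is the mean speed in m/s.
- r.movej(angles): joint-space move.
- eoat.open_gripper() and eoat.clamp(strength=None): open the fingers fully, or close them until they stop; strength is the grip in N (None keeps the last).
- r.sleep(seconds).
- r.inverse_kinematics(position, orientation): joint angles nearest the present ones, or None.
- sensors.sense(): the state.
- cams.capture(name): name is "scene" or "top" or "wrist"; returns (picture, depth): 384x512x3 uint8, red, green, blue; 384x512 float32, m along the optical axis (not along the pixel's ray), 0 where there is no reading.
- cams.camera_params(name): a dict with "mtx" (3x3 intrinsics, pixels), "T" (4x4, takes a point from camera to world coordinates); the wrist camera has in their place "mount" (4x4, takes a point from camera to tool coordinates, whose origin is the TCP and whose axes are the flange's). Camera axes: x right, y down, z forward; pixel columns grow to the right and rows downward; lengths in m; the calibration is good to about 2 mm. A picture is of the moment at which its call begins: read the wrist's pose just before it. camera_params takes no time and is no camera call.
A pose or a line that the arm cannot do raises r.Unreachable and nothing moves.
- r.job_done(): hands the job in; it is judged then, once.
The state is a dict: "time_s": time; "joint_pos": joint angles; "joint_vel": joint speeds; "joint_efforts": joint torques, N m; "eef_pos": TCP position; "tool_rot": TCP orientation; "force": force on the tool from outside, world axes, zero at the start; "ft_torque": the same for the moment, N m; "grip_width": finger opening in m; "grasp_force": force on a finger pad.
Only numpy, scipy, OpenCV 4.12 (cv2) and the standard library are available. Lean on these libraries where they do the work, as an engineer would, in place of code of your own. Each camera call takes 0.05 s, during which the arm holds its last target. There are 200 camera calls.

TASK

The vial in the bench cap press still has its blue cap standing proud. Turn the black latch knob a quarter turn clockwise (seen from above) so that the yellow-framed cover springs ajar, push the cover up and over until it lies back on its stop, then press the red plunger head all the way down to its stop so that the cap goes home, and let the head spring back up. Leave the latch undone and the cover open, and do not disturb the bottle, the vial and the stopper standing beside the press.

Things in the scene. Friction and masses are not known exactly. Their poses are not given: they have to be found in the camera images.
- press: Fixed white bench press, base 215 x 110 mm (x -130 to +85 mm). Origin on the worktop under the plunger's axis; z up, x from its front (latch) to its rear (hinge), y to its left. In this frame: latch axis at x = -100 mm; closed cover x -60 to +75 mm, y -50 to +50 mm, z 142 to 147 mm; plunger axis x = 0; hinge line x = +75 mm, z 144.5 mm.
- latch (a joint): Cam latch knob on the front post, rad, vertical axis. 0: its steel cam finger points to the rear over the cover's edge (locked). Grows clockwise seen from above to its stop at 1.57 (finger points to the press's right, -y). The cover is free from about 0.9. Starts between 0 and 0.2, stays where it is left, takes about 0.05 N m.
- latch_grip (a point): Point on the knob's axis, 12 mm below the top of its black grip bar. The bar is 38 mm long, 10 mm wide (pinch across this), z 153.5 to 181.5 mm; below it lie a steel disc (radius 15 mm) and the cam finger. The point's x axis runs along bar and finger and turns with the knob; z up.
- cover (a joint): Cover hinge, rad. 0: closed and level. After the latch is undone the lift pin raises it to about 0.8 (ajar) by itself; it must then be pushed over: past upright (1.57) it falls back by itself to its stop at 2.0. It weighs about 90 g and moves easily.
- cover_edge (a point): Middle of the cover's front (free) edge, 135 mm from the hinge; the cover is a clear plate with a yellow frame, 135 x 100 x 5 mm. When ajar, the edge stands about 18 mm in front of the plunger axis at height about 0.24 m. Push it from the front with closed fingertips, jaws side by side across the press, just below this edge, and rise with it along its arc, or it catches under the gripper.
- cover_hinge (a point): Middle of the hinge line at the rear, which runs along the press's y axis. A spring lift pin (8 mm thick) at x = 50, y = 34 mm of the press raises the freed cover and then stands up to z 166 mm.
- plunger (a joint): Plunger stroke, m. 0: up; 0.015: down at its stop. A spring drives it up (3 N at the top, 7 N at the bottom); the cap adds about 4 N over the last 5 mm.
- head_top (a point): Centre of the flat top (40 mm across) of the red mushroom head, 48 mm in diameter, 12 mm thick, 136 mm above the worktop when up; it moves down with the plunger. Clear fences stand on both sides of it, 46 to 50 mm off its axis along the press's y, up to z 130 mm.
- cap (a joint): How far the vial's cap has been pushed on, m. 0: standing proud; 0.005: home. It starts between 0 and 0.0008 and stays where it is pressed. The plunger's foot meets it after 10 mm of stroke.
- cap_top (a point): Centre of the top of the blue cap (25 mm in diameter) on the amber vial, under the plunger's foot.
- clear_bottle: Bystander: clear 60 ml bottle with white cap, 37 mm in diameter, 88 mm high, on the left of the press. Origin: centre of its underside.
- pink_vial: Bystander: pink vial with blue cap, 21 mm in diameter, 60 mm high, on the right of the press, nearer the front. Origin: centre of its underside.
- brown_stopper: Bystander: brown stopper, 32 mm in diameter, 26 mm high, on the right of the press, nearer the rear. Origin: centre of its underside.
Mind the look-alikes: they are no part of the job. There is more than one size of the press; the job needs the smaller.

How it is judged:
On the way, in this order (a step that is already met when the one before it is completed fails the run):
1. the latch knob is turned a quarter turn clockwise (at least 1.3 rad) (value of joint latch above 1.3 rad), for 0.1 s.
2. the cover is pushed over past upright and lies back (over 1.75 rad) (value of joint cover above 1.75 rad), for 0.2 s.
3. the plunger head is pressed down to its stop (over 13.5 of 15 mm) (value of joint plunger above 0.0135 m), for 0.1 s.
At the end, for the whole second after the job is handed in: The vial's cap is home (pushed at least 3.5 of 5 mm), the plunger head is back up (within 2 mm), the cover lies back open (over 1.7 rad) and the latch knob is still undone (over 1.2 rad) (value of joint latch above 1.2 rad and value of joint cover above 1.7 rad and value of joint plunger below 0.002 m and value of joint cap above 0.0035 m); the robot touches nothing.
It fails at once if the clear bottle is moved more than 30 mm or tipped (distance of clear_bottle from where it was at the start of the episode above 0.03 m or angle between clear_bottle's own z axis and vertical above 0.4 rad).
It fails at once if the pink vial is moved more than 30 mm or tipped (distance of pink_vial from where it was at the start of the episode above 0.03 m or angle between pink_vial's own z axis and vertical above 0.4 rad).
It fails at once if the stopper is moved more than 30 mm or tipped (distance of brown_stopper from where it was at the start of the episode above 0.03 m or angle between brown_stopper's own z axis and vertical above 0.4 rad).
It also fails if it takes over 59 s, if anything falls off the work surface, if the arm or the gripper's body presses on something with over 40 N, if the wrist force passes 120 N, or if a joint passes its speed limit or range.

## Working session

There is one attempt and no reset: what is moved stays moved. The work goes in short steps, each a Python script; the robot and the scene stay as the last script left them, time stands still between calls to the robot, and variables do not carry over. Pictures are saved under pics/ and viewed, at most 10 in all, crops included, and the job is handed in when it is done.

```bash
ls; mkdir -p pics
python3 - <<'E'
from plant import r,eoat,sensors,cams
import cv2,numpy as np
for n in("scene","top"):
    p,d=cams.capture(n); cv2.imwrite(f"pics/{n}0.png",p[:,:,::-1]); np.savez(f"{n}0.npz",p=p,d=d)
    c=cams.camera_params(n); print(n,c["mtx"].round(1).tolist(),c["T"].round(3).tolist())
print(cams.camera_params("wrist")); print(sensors.sense())
a=cv2.imread("pics/scene0.png");b=cv2.imread("pics/top0.png")
E
```

```text
pics
scene [[447.1, 0.0, 254.2], [0.0, 447.1, 197.5], [0.0, 0.0, 1.0]] [[0.896, -0.278, 0.346, 0.183], [-0.444, -0.546, 0.711, -0.821], [-0.009, -0.79, -0.612, 0.844], [0.0, 0.0, 0.0, 1.0]]
top [[372.7, 0.0, 255.2], [0.0, 372.7, 199.2], [0.0, 0.0, 1.0]] [[0.354, -0.86, 0.367, 0.251], [-0.935, -0.329, 0.129, -0.084], [0.01, -0.389, -0.921, 0.942], [0.0, 0.0, 0.0, 1.0]]
{'mtx': array([[312.77985983,   0.        , 256.25185024],
       [  0.        , 312.77985983, 196.1012837 ],
       [  0.        ,   0.        ,   1.        ]]), 'mount': array([[-2.18793314e-04, -9.66145822e-01, -2.57996516e-01,
         6.56497026e-02],
       [ 9.99999971e-01, -1.84614524e-04, -1.56702723e-04,
        -5.68898155e-04],
       [ 1.03767778e-04, -2.57996542e-01,  9.66145834e-01,
        -1.25358031e-01],
       [ 0.00000000e+00,  0.00000000e+00,  0.00000000e+00,
         1.00000000e+00]])}
{'time_s': 0.1, 'joint_pos': array([-1.371195  ,  0.52191224, -0.03631068,  1.59989343,  0.02122187,
        1.02108512, -0.11276859]), 'joint_vel': array([ 0.00135535, -0.00215271, -0.00125401, -0.00304791,  0.00054344,
        0.0004663 , -0.00079651]), 'joint_efforts': array([ 2.37353473e-03, -9.28493142e+01,  1.98351748e+00, -3.70527828e+01,
        1.81135040e-02,  5.54429062e-03, -1.88590434e-06]), 'eef_pos': array([0.16656469, 0.60213911, 0.24783037]), 'tool_rot': array([-1.73023483e-05,  1.34483783e-01,  9.90915690e-01, -4.56044434e-04]), 'force': array([-0.13102115,  0.58929273,  0.00955099]), 'ft_torque': array([-0.00885733,  0.0137724 ,  0.01750066]), 'grasp_force': 0.0, 'grip_width': 0.08528365203407483}
```

View pics/scene0.png

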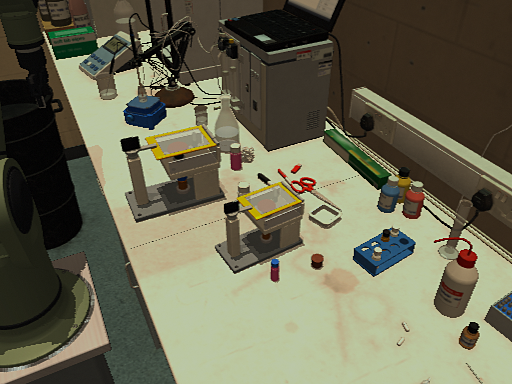

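View pics/top0.png

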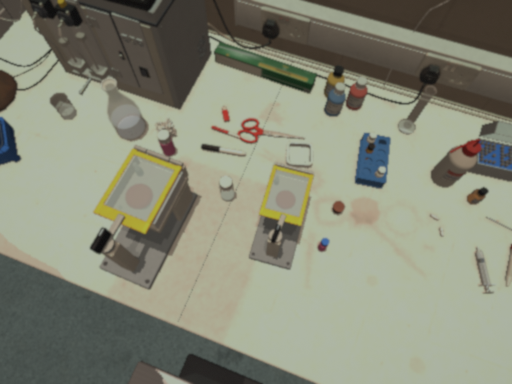

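Two presses could be mistaken for each other: the smaller one at scene (262,225) / top (285,210), and the larger one at scene (178,172) / top (145,205). The smaller has the clear bottle on its left, and the pink vial (275,270) and stopper (317,261) on its right, so I choose it. Next I measure it and check it in a close crop.

```bash
cat > h.py <<'E'
import cv2,numpy as np
from plant import r,eoat,sensors,cams
def ray(n,uv,z):
    c=cams.camera_params(n);T=c["T"];uv=np.atleast_2d(uv).astype(float)
    d=np.c_[uv,np.ones(len(uv))]@np.linalg.inv(c["mtx"]).T@T[:3,:3].T
    return T[:3,3]+d*((z-T[2,3])/d[:,2])[:,None]
def proj(n,P):
    c=cams.camera_params(n);T=c["T"];q=(np.atleast_2d(P)-T[:3,3])@T[:3,:3]
    q=q@c["mtx"].T;return q[:,:2]/q[:,2:]
E
python3 - <<'E'
from h import *
for n,box in(("scene",(215,170,325,285)),("top",(245,155,330,270))):
    f=np.load(n+"0.npz");p=f["p"];hsv=cv2.cvtColor(p,cv2.COLOR_RGB2HSV)
    m=cv2.inRange(hsv,(20,150,90),(35,255,255));k=np.zeros_like(m);x0,y0,x1,y1=box;k[y0:y1,x0:x1]=m[y0:y1,x0:x1]
    v,u=np.nonzero(k);W=ray(n,np.c_[u,v],.147)[:,:2]
    R=cv2.minAreaRect((W*1000).astype(np.float32));print(n,len(u),R,cv2.boxPoints(R).round(1).tolist())
    # knob: dark
    kk=cv2.inRange(hsv,(0,0,0),(180,255,45));j=np.zeros_like(m);j[y0:y1,x0:x1]=kk[y0:y1,x0:x1]
    N,L,S,C=cv2.connectedComponentsWithStats(j)
    for s,c in zip(S[1:],C[1:]):
        if s[4]>15: print(" dark",s,c,ray(n,c,.17)[0].round(4))
a=np.load("scene0.npz")["p"][165:290,205:335,::-1];b=np.load("top0.npz")["p"][150:275,235:340,::-1]
cv2.imwrite("pics/crop0.png",np.hstack([cv2.resize(a,(416,400),interpolation=2),cv2.resize(b,(336,400),interpolation=2)]))
E
```

```text
scene 460 ((605.1914672851562, -34.62271499633789), (135.4940185546875, 99.9299545288086), 5.0380754470825195) [[533.2999877929688, 9.199999809265137], [542.0999755859375, -90.30000305175781], [677.0999755859375, -78.4000015258789], [668.2999877929688, 21.100000381469727]]
 dark [258 173  12  11  56] [262.76785714 177.78571429] [0.6203 0.0261 0.17  ]
 dark [215 195   9   5  24] [218.79166667 196.79166667] [0.4865 0.0033 0.17  ]
 dark [224 201  15  13 148] [230.82432432 207.10135135] [ 0.4966 -0.0472  0.17  ]
 dark [245 229  35  25 396] [263.00252525 241.17171717] [ 0.5112 -0.1873  0.17  ]
 dark [222 241  80  32 157] [262.87261146 257.84076433] [ 0.4878 -0.2322  0.17  ]
 dark [312 260  10   8  55] [316.2        264.29090909] [ 0.5773 -0.2983  0.17  ]
top 547 ((606.2225341796875, -36.57707977294922), (132.25035095214844, 95.99278259277344), 4.85472297668457) [[536.2999877929688, 5.699999809265137], [544.4000244140625, -90.0], [676.2000122070312, -78.80000305175781], [668.0, 16.799999237060547]]
 dark [272 230   7  12  36] [274.66666667 235.5       ] [ 0.4949 -0.0454  0.17  ]
```

View pics/crop0.png

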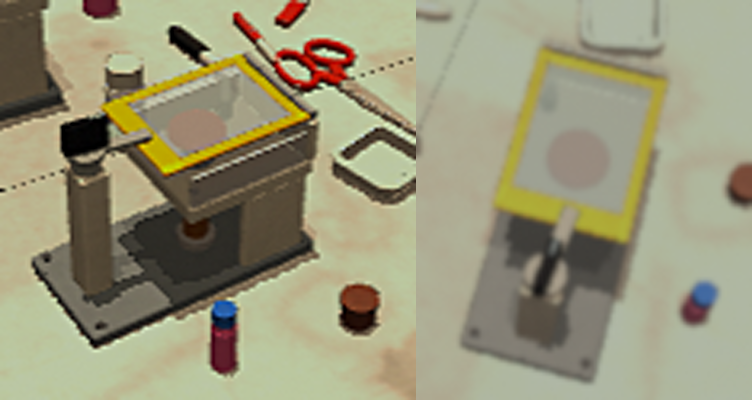

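The crop confirms the choice: a 135 x 100 mm cover (from both views), with the knob at about (0.498,-0.045) and the finger roughly to the rear. Next I look from the wrist over the knob.

```bash
cat >> h.py <<'E'
YAW=0.0864; O=np.array([.5982,-.0361])
from scipy.spatial.transform import Rotation as Rn
def W(x,y,z): c,s=np.cos(YAW),np.sin(YAW); return np.array([O[0]+c*x-s*y,O[1]+s*x+c*y,z])
def Q(a,tilt=0): # tool down, tool x at world yaw a
    q=(Rn.from_euler('z',a)*Rn.from_euler('x',np.pi)).as_quat(); return q[[3,0,1,2]]
E
python3 - <<'E'
from h import *
for off in(0,np.pi):
    for th in(0,.8,1.57):
        q=r.inverse_kinematics(W(-100,0,0)*[0,0,0]+np.r_[W(-.1,0,.173)],Q(YAW+off-th)); print(off,th,None if q is None else np.round(q,2))
p=sensors.sense()["eef_pos"]; r.line_to([p[0],p[1],.42],v=.25)
r.move_to(W(-.1,0,.36),Q(YAW+np.pi-.1))
r.line_to(W(-.1,0,.27),v=.25)
s=sensors.sense();p,d=cams.capture("wrist");cv2.imwrite("pics/w1.png",p[:,:,::-1]);np.savez("w1.npz",p=p,d=d,pos=s["eef_pos"],q=s["tool_rot"])
print(s["time_s"],s["eef_pos"],s["joint_pos"].round(2))
E
```

```text
0 0 [-0.6   0.57  0.8   2.02 -0.58  0.79 -0.94]
0 0.8 [-0.8   0.83  1.23  2.03 -0.95  1.02 -1.37]
0 1.57 [-0.8   0.83  1.23  2.03 -0.95  1.02 -2.14]
3.141592653589793 0 [-0.25  0.45  0.29  2.01 -0.19  0.71  1.81]
3.141592653589793 0.8 [-0.34  0.46  0.41  2.01 -0.27  0.72  1.1 ]
3.141592653589793 1.57 [-0.4   0.48  0.5   2.01 -0.34  0.73  0.39]
4.025 [ 0.49894206 -0.04481185  0.27074016] [-0.57  0.37  0.7   1.92 -0.29  0.96  1.83]
```

View pics/w1.png

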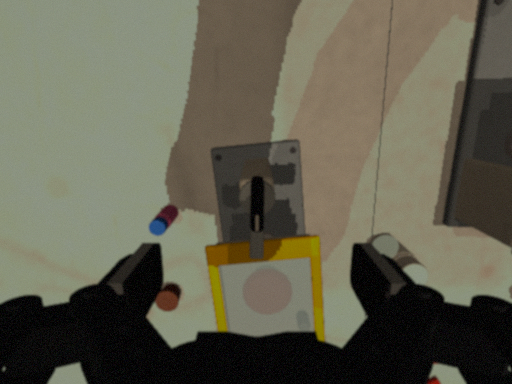

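The wrist view shows the bar from (257,178) to (257,230) and the finger reaching the cover's edge near (257,255). I calculate the axis and angle from the dark mask.

Run:
```python
from h import *
f=np.load("w1.npz");p=f["p"];c=cams.camera_params("wrist")
q=f["q"];T=np.eye(4);T[:3,:3]=Rn.from_quat(q[[1,2,3,0]]).as_matrix();T[:3,3]=f["pos"];T=T@c["mount"]
def wr(uv,z):
    d=np.c_[uv,np.ones(len(uv))]@np.linalg.inv(c["mtx"]).T@T[:3,:3].T
    return T[:3,3]+d*((z-T[2,3])/d[:,2])[:,None]
g=cv2.cvtColor(p,cv2.COLOR_RGB2GRAY);m=np.zeros_like(g);m[165:240,243:272]=(g[165:240,243:272]<30)
N,L,S,C=cv2.connectedComponentsWithStats(m);i=1+S[1:,4].argmax();print(S[i])
v,u=np.nonzero(L==i);P=wr(np.c_[u,v].astype(float),.1815)[:,:2]*1000
R=cv2.minAreaRect(P.astype(np.float32));print(R)
vx=cv2.fitLine(P.astype(np.float32),2,0,.01,.01).ravel();print(vx,np.arctan(vx[1]/vx[0]),"theta",YAW-np.arctan(vx[1]/vx[0]))
hsv=cv2.cvtColor(p,cv2.COLOR_RGB2HSV);m=cv2.inRange(hsv,(18,140,60),(35,255,255));v,u=np.nonzero(m);P=wr(np.c_[u,v].astype(float),.147)[:,:2]*1000
e=[]
for a in np.arange(-48,42,6):
    c_,s_=np.cos(YAW),np.sin(YAW);X=(P[:,0]-O[0]*1000)*c_+(P[:,1]-O[1]*1000)*s_;Y=-(P[:,0]-O[0]*1000)*s_+(P[:,1]-O[1]*1000)*c_
    k=abs(Y-a)<3;
    if k.any(): e.append((a,X[k].min()))
print(np.round(e,1).tolist(),Y.min(),Y.max(),np.polyfit(*np.array(e).T,1))
```

```text
[249 176  16  56 637]
((496.3485107421875, -44.4903564453125), (10.596970558166504, 40.87254333496094), 86.34893798828125)
[ 9.9958587e-01 -2.8777488e-02  4.9492892e+02 -4.4842171e+01] -0.02878146 theta 0.11518146
[[-48.0, -59.0], [-42.0, -59.3], [-36.0, -60.3], [-30.0, -60.2], [-24.0, -60.3], [-18.0, -60.0], [-12.0, -60.2], [-6.0, -43.7], [0.0, -59.6], [6.0, -60.2], [12.0, -60.3], [18.0, -60.0], [24.0, -60.4], [30.0, -60.2], [36.0, -60.1]] -49.6380892185587 49.31720212768004 [-7.24916497e-03 -5.89433685e+01]
```

Run:
```python
from h import *
c=lambda z:np.array([.498,-.0447,z])
A=lambda t:Q(YAW+np.pi-t)
t0=sensors.sense()["time_s"]; r.line_to(c(.27),ori=A(.13)); t1=sensors.sense()["time_s"]; r.line_to(c(.27),ori=A(.33)); t2=sensors.sense()["time_s"]
print(t1-t0,t2-t1)
r.line_to(c(.27),ori=A(.12)); r.line_to(c(.173),v=.1); print(sensors.sense()["force"])
eoat.clamp(30); s=sensors.sense(); print(s["time_s"],s["grip_width"],s["grasp_force"],s["force"],s["ft_torque"])
for t in np.arange(.25,1.6,.15).tolist()+[1.58]:
    r.line_to(c(.173),ori=A(t)); s=sensors.sense()
    print(round(t,2),round(s["time_s"],2),s["force"].round(1),s["ft_torque"].round(2),s["joint_pos"][6].round(2))
p,d=cams.capture("scene");cv2.imwrite("pics/s2.png",cv2.resize(p[120:300,180:360,::-1],(540,540)))
```

```text
0.25 0.34999999999999964
[-0.30264521 -0.37349249  0.47908885]
6.825 0.009171631295972281 35.19977688789368 [-1.97869259  2.55880335  4.87814764] [0.41738828 0.32317455 0.03847618]
0.25 7.11 [-1.5  3.9  7. ] [ 0.8   0.36 -0.06] 1.82
0.4 7.41 [-0.7  5.2  7.2] [ 1.27  0.23 -0.04] 1.7
0.55 7.71 [-0.8  7.3  7.4] [ 1.64  0.09 -0.05] 1.59
0.7 8.01 [-0.5 10.2  6.7] [ 2.02 -0.08 -0.06] 1.47
0.85 8.31 [ 1.4 11.   5.6] [ 2.3  -0.39 -0.07] 1.36
1.0 8.61 [ 3.1 13.1  5. ] [ 2.66 -0.74  0.  ] 1.24
1.15 8.91 [ 5.3 13.8  3.3] [ 2.85 -1.14 -0.  ] 1.13
1.3 9.21 [ 7.5 14.8  2.8] [ 3.09 -1.57  0.02] 1.01
1.45 9.51 [ 9.2 14.9  0.9] [ 3.17 -2.09 -0.02] 0.9
1.6 9.81 [10.4 13.6  2. ] [ 3.01 -2.3   0.7 ] 0.78
1.58 10.06 [11.9 14.3 -1.5] [ 3.05 -2.52  0.27] 0.8
```

View pics/s2.png

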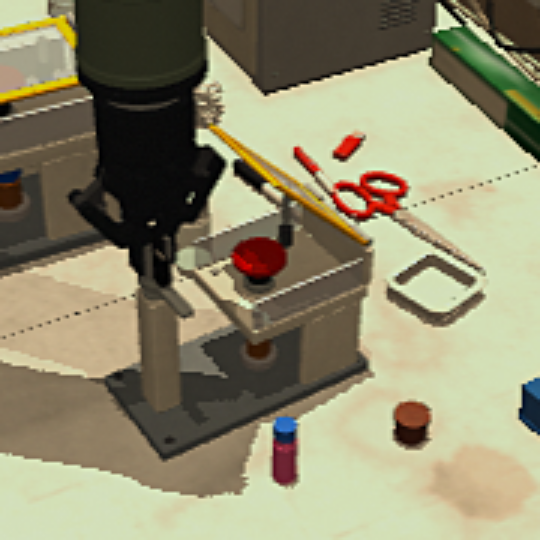

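Run:
```python
from h import *
eoat.open_gripper(); r.line_to([.498,-.0447,.31],v=.2)
eoat.clamp(30); D=Q(YAW+np.pi)
r.line_to(W(-.11,0,.33),v=.2,ori=D)
r.line_to(W(-.065,0,.243),v=.15); s=sensors.sense(); f0=s["force"]; print(s["time_s"],s["eef_pos"],s["grip_width"],f0)
for ph in np.arange(.75,1.86,.1):
    x=.075-.135*np.cos(ph)-.011; z=.1445+.135*np.sin(ph)+.002
    r.line_to(W(x,0,z),v=.1); s=sensors.sense(); print(round(ph,2),(s["force"]-f0).round(1),s["eef_pos"].round(3))
r.line_to(W(.03,0,.36),v=.2); r.line_to(W(-.11,0,.36),v=.25)
p,d=cams.capture("scene");cv2.imwrite("pics/s3.png",cv2.resize(p[120:300,180:360,::-1],(540,540)));print(sensors.sense()["time_s"])
```

```text
14.9583 [ 0.53342104 -0.04200886  0.24361206] 0.0003368856273527094 [0.83163811 0.00741025 0.69876909]
0.75 [-0.3 -0.5 -1.3] [ 0.563 -0.039  0.239]
0.85 [-2.1 -0.3 -1.1] [ 0.573 -0.038  0.248]
0.95 [-1.4  0.1 -0.5] [ 0.583 -0.037  0.256]
1.05 [-1.4  0.3 -0.7] [ 0.595 -0.036  0.263]
1.15 [-1.4  0.5 -1.5] [ 0.607 -0.035  0.269]
1.25 [-1.4 -0.3 -1.3] [ 0.619 -0.034  0.274]
1.35 [-1.2  0.3 -0.6] [ 0.632 -0.033  0.278]
1.45 [-1.9 -0.2 -0.8] [ 0.645 -0.032  0.28 ]
1.55 [-0.7 -0.4 -0.5] [ 0.659 -0.031  0.281]
1.65 [-0.5  0.8 -1. ] [ 0.672 -0.03   0.281]
1.75 [-0.5  0.3 -1.4] [ 0.686 -0.029  0.279]
1.85 [-1.7  0.9 -0.6] [ 0.699 -0.028  0.276]
19.9917
```

View pics/s3.png

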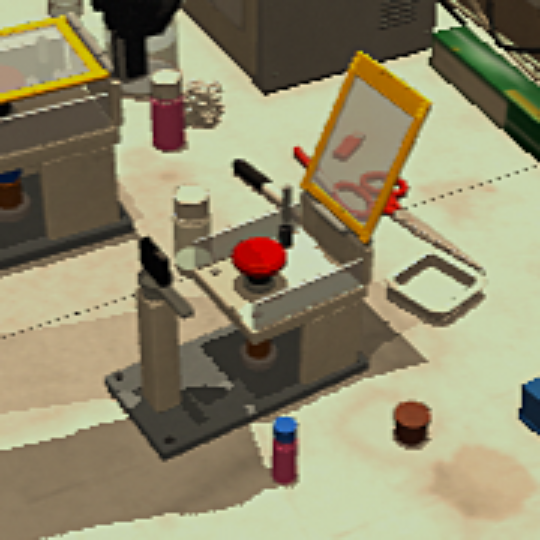

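The cover lies back, the knob's finger points to the press's right, and the bystanders are in place. Now I press the head, watching the force.

Run:
```python
from h import *
r.line_to(W(0,0,.30),v=.2); r.line_to(W(0,0,.165),v=.12); r.sleep(.1)
f0=sensors.sense()["force"]; z=.154
while z>.130:
    r.line_to(W(0,0,z),v=.03); s=sensors.sense(); f=s["force"]-f0
    print(round(z,4),s["eef_pos"][2].round(4),f.round(1))
    if abs(f[2])>25: break
    z-=.0015 if z>.142 else .001
r.sleep(.3); s=sensors.sense(); print(s["time_s"],s["eef_pos"],s["force"]-f0)
r.line_to(W(0,0,.165),v=.06); r.line_to(W(0,0,.33),v=.2); r.line_to(W(-.13,0,.36),v=.25)
p,d=cams.capture("scene");cv2.imwrite("pics/s4.png",cv2.resize(p[120:300,180:360,::-1],(540,540)));print(sensors.sense()["time_s"])
```

```text
0.154 0.1538 [ 0.9  0.5 -0.5]
0.1525 0.1526 [ 0.9 -0.8  2.5]
0.151 0.1511 [ 0.3 -1.5  2.5]
0.1495 0.1495 [ 0.1 -0.4  3. ]
0.148 0.148 [ 2.2 -1.4  4. ]
0.1465 0.1465 [ 1.5 -1.4  3.3]
0.145 0.145 [ 0.6 -0.6  5. ]
0.1435 0.1436 [ 2.2 -1.5  5. ]
0.142 0.1421 [ 2.  -1.7  5.6]
0.141 0.1412 [ 1.2 -2.2  5.2]
0.14 0.1403 [ 2.  -1.2  6.9]
0.139 0.1392 [ 0.9 -1.7  7. ]
0.138 0.1383 [ 1.  -2.3  7.3]
0.137 0.138 [-3.9  0.1 21.4]
0.136 0.1378 [-7.4  1.4 36.5]
26.4583 [ 0.59855059 -0.03624668  0.13781442] [-7.51521379  0.41877381 36.12918441]
28.8
```

View pics/s4.png

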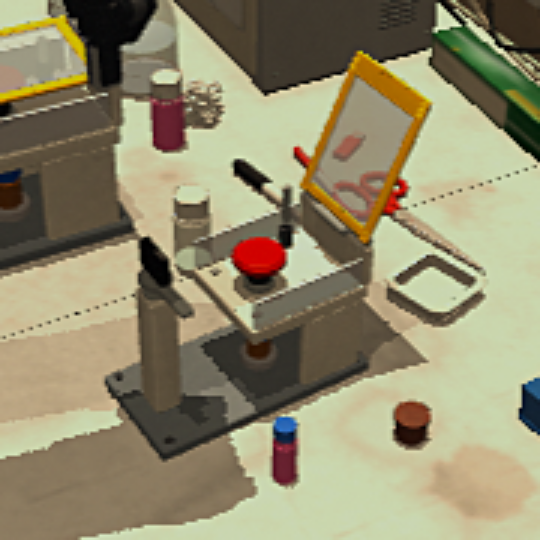

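The force jumped at z = 0.138, 15 mm below first contact, so the plunger reached its stop. The picture shows the red head up again at (258,255), the cover back, the latch undone and the bystanders unmoved. Handing in.

```bash
python3 -c "
from h import *
print(r.job_done())"
```

```text
the job is handed in; nothing more can be done
None
```

I've handed the job in: the latch is undone, the cover lies back open, the plunger was pressed to its stop and is back up, and the bystanders are undisturbed. I couldn't see the cap directly; I take it as home from the full 15 mm stroke. The hand-in gave no verdict.

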